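# Latch the lid of the sample mill's grounds box

## Robot

A 6-joint arm with a two-finger parallel gripper is mounted at the origin on a cart in front of the work surface, level with it; the furniture and walls round the work are solid. World frame = base frame: x ahead of the robot, y to its left, z up, the work surface at z = 0. Lengths are in mm, angles in degrees, forces in N, time in s.
With the tool pointing down it reaches from about 300 to 850 mm from the base axis. Payload 4.2 kg.
Tool frame: the origin (TCP) lies midway between the tips of the shut fingers; the grasp point (between the pads) lies 19 mm behind it; z points along the fingers, y is the line along which they close (so a half turn about z gives the same grasp; the last joint's range is limited). The gripper opens to 91 mm and grips with 3 to 60 N. Pads are 32 mm wide; open, the fingers measure 118 mm over their backs; the gripper's body (76 mm by 178 mm) begins 60 mm behind the grasp point.
Start: joints at [-74.714, 18.312, 89.639, -0, 72.044, -1.146], TCP at [162.661, -551.529, 213.976] pointing down, gripper open.
Joint ranges: [-177.97, 177.97], [-48.28, 115.42], [12.27, 149.76], [-77.06, 257.06], [2.81, 150.46], [-146.56, 146.56]. Speed limits (degrees/s): [147.25, 147.25, 180, 180, 180, 180].

## Interface

Orientations are given as [roll, pitch, yaw] about the fixed x, y, z axes, in that order (R = Rz(yaw) Ry(pitch) Rx(roll)).
In Python, from workcell import env gives the robot as it stands.
- The arm moves only by the shell command python3 -m jog 'ROWS' [FORCE]. ROWS is a JSON object of lists of equal length, an entry for each row: "jaw": the finger opening in mm, from 0 to 91.2; "slide": the shift along the tool's x, y, z in units of 30 mm (1.0 is 30 mm), a list of three; "spin": the turn about the tool's z in units of 8 degrees (1.0 is 8 degrees). In form: {"jaw": [jaw, ...], "slide": [[dx, dy, dz], ...], "spin": [spin, ...]}. A call has 1 to 10 rows; each row shifts and turns the commanded pose from where the row before left it, along the tool's axes as they then stand; what a row does not reach is not made up. A row lasts 1/10 s, in which the tool goes at most 50 mm and 8.59 degrees, less where a joint would pass 70% of its speed; a pose out of reach is approached as far as the arm can. A call is refused whole if a number of a shift passes 1 or a number of a turn 1, either way. A call with a gripper value outside its range is refused whole. The fingers move at their own pace and stop on an object; FORCE is the grip in N (left out, the last holds). Time passes only in rows, so rows that do not move let the fingers close. It gives the time, the measured TCP pose, the force, the opening and the grip force at its end, in the units of the state.
- env.state(): the state, without advancing time (a new reading comes with each control period).
- env.grab_frame(name): name is "side" or "top" or "wrist"; returns the picture (420x560x3 uint8, red, green, blue); there is no depth.
- env.camera_model(name): a dict with "fx", "fy", "cx", "cy" (pixels), "camera_from_world" (4x4, takes a point from world to camera coordinates). Camera axes: x right, y up, looking along -z (the intrinsics and any distortion apply to the point x, -y, -z); pixel columns grow to the right and rows downward; lengths in mm; the calibration is good to about 2 mm. A picture is of the moment at which its call begins: read the wrist's pose just before it. camera_model takes no time and is no camera call; for the wrist camera it gives the pose at the moment of the call.
- env.job_done(): hands the job in; it is judged then, once.
The state is a dict: "time_s": time; "qpos": joint angles; "qvel": joint speeds; "effort": joint torques, N m; "ee_pos": TCP position; "ee_rot": TCP orientation; "force": force on the tool from outside, world axes, zero at the start; "torque": the same for the moment, N m; "gripper_width": finger opening in mm; "gripper_force": force on a finger pad.
Only numpy, scipy, OpenCV 4.12 (cv2) and the standard library are available. Lean on these libraries where they do the work, as an engineer would, in place of code of your own. Each camera call takes 0.05 s, during which the arm holds its last target. There are 200 camera calls.

## Task

The grounds box under the mill's head has been emptied and its lid is down but not fastened. Swing the wire loop of the draw latch over the hooked keeper on the lid so that its crossbar is caught under the keeper's lip, then press the lever down flat, past centre, so that the lid is pulled tight and stays latched. Leave the tins, the spoon and the moisture meter around the mill where they are.

Things in the scene. Friction and masses are not known exactly. Their poses are not given: they have to be found in the camera images.
- mill: grey bench mill, fixed. Origin on the bench under the lever pivot; x to the back, y left, z up. Box 150 wide, front at x=-66, lid top 114 high, to x=161. Front face and latch slope up at 40 deg: u=(cos40,0,sin40) up-slope, v=(-sin40,0,cos40) out of it; latch in the plane y=0. Motor head (84 wide, x 10..216, 302 to 378 high) hangs over the keeper: come tilted about 35 deg, fingers forward and down
- lever_pivot (a point): hinge axis of the lever (along the mill's y), 20 mm out of the sloping face along v. Axes as the mill's
- lever (a joint): lever, rad: 0 = flat (pointing down-slope to the robot), growing as it swings out and over to the lid, stop 2.3. At t it points -cos t along u, +sin t along v. Strip 22 wide, outer face 7 off the pivot line, end at 63. Stiff (0.03 N m), stays put. Loop pinned 18 mm from the pivot at angle t-0.40. Closing takes up to about 6 N; passes centre in the last 0.4 rad, then held by the loop's pull
- lever_end (a point): point on the outer surface of the lever, on its centre line, 56 mm from the pivot: the place to press. x points from the end to the pivot, z out of the outer surface
- loop (a joint): loop against lever, rad: 0 as latched. Loop minus lever angle = elevation above u: 0 lies towards the keeper, 1.57 stands out along v. Stiff pin (0.018 N m): the loop turns along with the lever unless held or caught, so if only laid behind the keeper it lifts off again when the lever is pressed. Hold the bar and draw it down-slope (about 3 N) until it is felt to catch; lever is then near 1.1
- loop_bar (a point): centre of the crossbar at the loop's free end: round steel bar 8 mm thick, 44 mm long along the mill's y, with ball ends that stick out 4.5 mm past the two side wires (5 mm wire, centres 30 mm apart); 62 mm from the loop's pin. Can be taken across its ball ends; it then turns between the fingers and creeps some mm as the loop swings: take it anew before the keeper
- keeper_seat (a point): bar centre's place when caught; 114 mm high while the springy gasket holds the loose lid up, 109 latched. Keeper: hook 16 wide on the lid's sloping front, open up-slope. Wall face 4 mm down-slope of here; lip 3 thick, underside 5.5 above (along v), ends 2.5 up-slope; ledge 5.5 below, runs 14 up-slope. Bar goes over the lip, down to the ledge 7-13 mm up-slope, then is drawn down-slope. Lid's axes
- sample_tin_dark: bystander: tin 67 mm across, 85 mm high, left of the mill; origin under its centre
- sample_tin_low: bystander: tin 63 mm across, 62 mm high, left of the mill, farther back; origin under its centre
- cupping_spoon: bystander: spoon 188 mm long lying left of the mill's front; origin under its centre
- moisture_meter: bystander: dark instrument 90 x 120 x 59 mm right of the mill; origin under its centre

How it is judged:
By the outcome, as a careful person would: the job done as asked, in the order asked, and still so for the second after the job is handed in, with the robot touching nothing.
It also fails if it takes over 56 s, if anything falls off the work surface, if the arm or the gripper's body presses on something with over 40 N, if the wrist force passes 120 N, or if a joint passes its speed limit or range.

## Working session

There is one attempt and no reset: what is moved stays moved. The work goes in short steps, Python scripts to look and compute and a shell command to move; the robot and the scene stay as the last step left them, time stands still between calls to the robot, and variables do not carry over. Pictures are saved under pics/ and viewed, at most 10 in all, crops included, and the job is handed in when it is done.

```bash
mkdir -p pics; ls
python3 - <<'E'
from workcell import env
import cv2
s=env.state();print({k:s[k] for k in('time_s','ee_pos','ee_rot','force','gripper_width')})
for n in('side','top'):
    m=env.camera_model(n);print(n,m)
    cv2.imwrite(f'pics/{n}0.png',cv2.cvtColor(env.grab_frame(n),cv2.COLOR_RGB2BGR))
E
```

```text
pics
{'time_s': 0.0, 'ee_pos': array([ 162.5437315 , -551.03436232,  213.15413909]), 'ee_rot': array([-1.79901939e+02, -3.35928241e-03,  1.64334950e+01]), 'force': array([-0.54153898, -0.00488732,  0.40843051]), 'gripper_width': 91.40690783142706}
side {'fx': 402.7172801419841, 'fy': 402.7172801419841, 'cx': 282.7714711325011, 'cy': 208.1074221545223, 'camera_from_world': array([[-9.00802890e-01, -4.34162078e-01,  7.57915988e-03,
         5.55689293e+02],
       [ 2.09268977e-01, -4.18767020e-01,  8.83651899e-01,
        -1.80415220e+02],
       [-3.80474242e-01,  7.97582267e-01,  4.68083196e-01,
        -6.85983929e+02],
       [ 0.00000000e+00,  0.00000000e+00,  0.00000000e+00,
         1.00000000e+00]])}
top {'fx': 396.6730500953297, 'fy': 396.6730500953297, 'cx': 281.5132057242225, 'cy': 215.1918621737028, 'camera_from_world': array([[ 8.43563960e-03, -9.99964351e-01, -3.69096302e-04,
         3.62969256e+01],
       [ 9.95194825e-01,  8.35939493e-03,  9.75570627e-02,
        -6.22961144e+02],
       [-9.75504995e-02, -1.19027895e-03,  9.95229865e-01,
        -8.72991873e+02],
       [ 0.00000000e+00,  0.00000000e+00,  0.00000000e+00,
         1.00000000e+00]])}
```

View pics/side0.png

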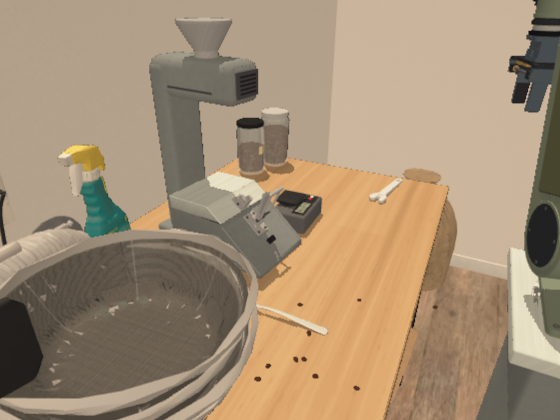

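View pics/top0.png

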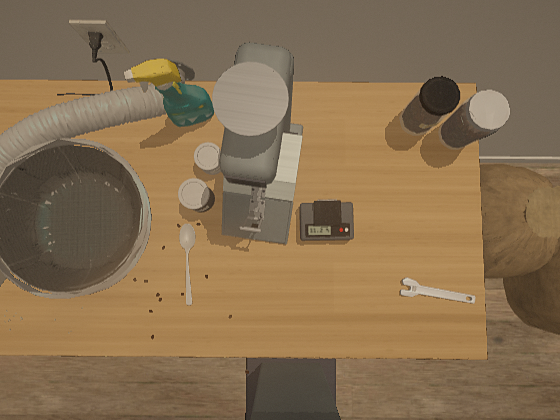

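The side view shows the mill with its sloping front (latch near (260,215)). The top view shows the box front edge from (222,234) to (287,243), the latch near (256,205), tins on the left at (195,193)/(207,157), and the meter on the right.

Run:
```python
import cv2,numpy as np
a=cv2.imread('pics/top0.png')[165:255,205:310];b=cv2.imread('pics/side0.png')[165:285,155:310]
a=cv2.resize(a,None,fx=5,fy=5,interpolation=cv2.INTER_CUBIC);b=cv2.resize(b,None,fx=5,fy=5,interpolation=cv2.INTER_CUBIC)
cv2.imwrite('pics/topc.png',a);cv2.imwrite('pics/sidec.png',b);print(a.shape,b.shape)
```

```text
(450, 525, 3) (600, 775, 3)
```

View pics/topc.png

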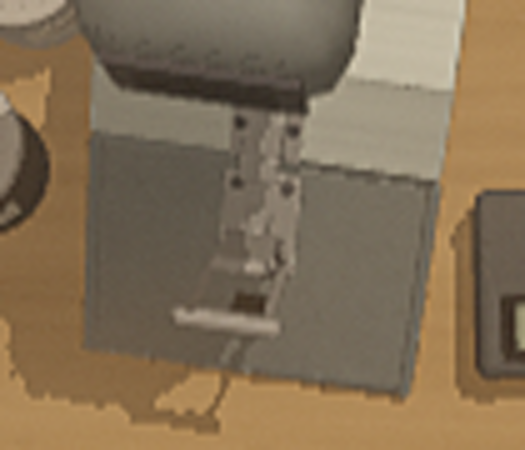

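View pics/sidec.png

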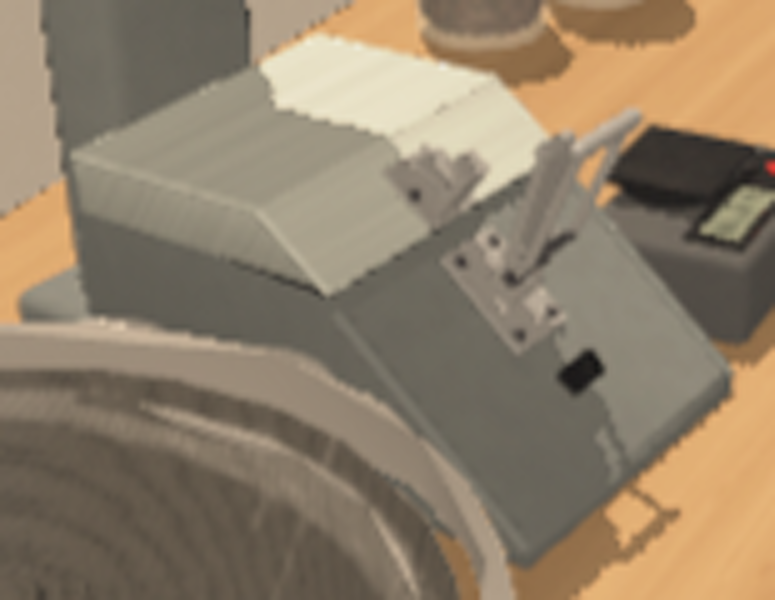

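Top crop: the loop bar runs from (175,316) to (280,326), and the front corners are (84,348) and (405,396). Side crop: the lever stands out to about (560,140), and the bar runs from (575,148) to (640,115). Next I fit the mill pose and the latch angles.

```bash
cat > h.py <<'E'
import numpy as np,cv2
from workcell import env
from scipy.optimize import least_squares
c,s=np.cos(np.radians(40)),np.sin(np.radians(40))
U=np.array([c,0,s]);V=np.array([-s,0,c]);Y=np.array([0,1.,0])
PIV=np.array([0,0,85.2]);SEAT=PIV+45.4*U-7*V+[0,0,5]
def proj(n,P,m=None):
    m=m or env.camera_model(n);M=m['camera_from_world'];p=np.atleast_2d(P)@M[:3,:3].T+M[:3,3]
    return np.c_[m['cx']+m['fx']*p[:,0]/-p[:,2],m['cy']+m['fy']*-p[:,1]/-p[:,2]]
def pin(t): return PIV+18*(-np.cos(t-.4)*U+np.sin(t-.4)*V)
def bar(t,e): return pin(t)+62*(np.cos(e)*U+np.sin(e)*V)
def lend(t,r=63): return PIV+r*(-np.cos(t)*U+np.sin(t)*V)+7*(np.sin(t)*-U*-1*-1*-1*1+0*U)*0
def W(p,P):
    a=np.radians(p[2]);R=np.array([[np.cos(a),-np.sin(a),0],[np.sin(a),np.cos(a),0],[0,0,1]])
    return np.atleast_2d(P)@R.T+[p[0],p[1],0]
E
python3 - <<'E'
from h import *
T=lambda x,y:(x/5+205,y/5+165)
S=lambda x,y:(x/5+155,y/5+165)
mt,ms=env.camera_model('top'),env.camera_model('side')
def pred(p):
    t,e=p[3:5];b=bar(t,e)
    C=W(p,[[-66,75,4],[-66,-75,4]]);B=W(p,[b+22*Y,b-22*Y]);L=W(p,[lend(t)])
    return np.r_[proj('top',C,mt),proj('side',C,ms),proj('top',B,mt),proj('side',B,ms),proj('side',L,ms)]
obs=np.array([T(84,348),T(405,396),S(525,560),S(728,385),T(175,316),T(280,326),S(577,150),S(640,115),S(555,145)])
for t0,e0 in((1.8,2.2),(1.5,1.8),(2,2.6)):
    r=least_squares(lambda p:(pred(p)-obs).ravel(),[470,30,-8,t0,e0],x_scale=[10,10,5,.3,.3],loss='soft_l1')
    print(r.cost,r.x.round(3));print((pred(r.x)-obs).round(1).tolist())
p=r.x
print('piv',W(p,PIV),'bar',W(p,bar(*p[3:5])),'seat',W(p,SEAT))
for n,m in(('top',mt),('side',ms)):
    im=cv2.imread(f'pics/{n}0.png');x0,y0=(205,165) if n=='top' else (155,165)
    im=cv2.resize(im[165:285,x0:x0+155],None,fx=5,fy=5)
    for P,col in((PIV,(0,0,255)),(SEAT,(255,0,0)),(bar(*p[3:5]),(0,255,0)),(lend(p[3]),(0,255,255)),(pin(p[3]),(255,0,255))):
        for d in(-11,0,11):
            q=proj(n,W(p,P+d*Y),m)[0];cv2.circle(im,(int((q[0]-x0)*5),int((q[1]-y0)*5)),4,col,-1)
    for q in ((65,75,114),(65,-75,114),(161,75,114),(161,-75,114),(-66,75,4),(-66,-75,4)):
        q=proj(n,W(p,q),m)[0];cv2.circle(im,(int((q[0]-x0)*5),int((q[1]-y0)*5)),4,(255,255,0),-1)
    cv2.imwrite(f'pics/o_{n}.png',im)
a=cv2.imread('pics/o_top.png')[:450,:];b=cv2.imread('pics/o_side.png')
cv2.imwrite('pics/o.png',cv2.resize(np.vstack([a,b]),None,fx=.57,fy=.57))
E
```

```text
4.5813225562186615 [633.167  95.764  -7.716   1.792   1.502]
[[0.7, 0.3], [0.1, -0.1], [0.3, 0.4], [0.7, -0.2], [-0.5, -0.8], [0.5, 0.4], [-1.4, 2.3], [-0.8, 0.9], [0.5, -1.1]]
4.581322556215493 [633.167  95.764  -7.716   1.792   1.502]
[[0.7, 0.3], [0.1, -0.1], [0.3, 0.4], [0.7, -0.2], [-0.5, -0.8], [0.5, 0.4], [-1.4, 2.3], [-0.8, 0.9], [0.5, -1.1]]
4.581322556273744 [633.167  95.764  -7.716   1.792   1.502]
[[0.7, 0.3], [0.1, -0.1], [0.3, 0.4], [0.7, -0.2], [-0.5, -0.8], [0.5, 0.4], [-1.4, 2.3], [-0.8, 0.9], [0.5, -1.1]]
piv [[633.16741255  95.76392189  85.2       ]] bar [[583.28129682 102.52298679 146.8256565 ]] seat [[672.08970995  90.49034366 114.02024638]]
```

View pics/o.png

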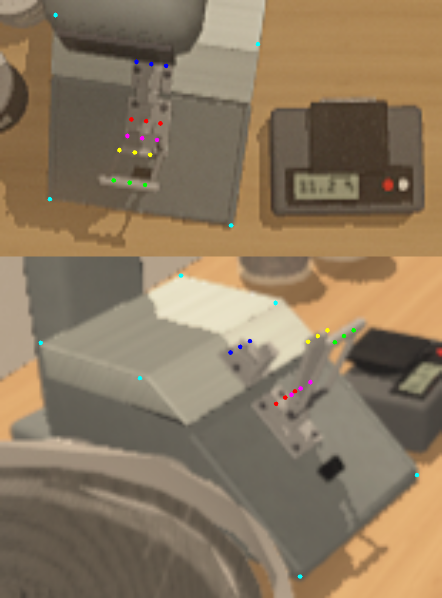

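The overlay fits within about 1–2 px: pivot, bar and lever all land on the image. Mill at (633,96), yaw -7.7°, lever about 1.79, loop elevation about 1.5. The tool starts straight down and rows offer no tilt. I'll go to a clear place to the right of the mill and see how the arm behaves at the edge of its reach.

```bash
python3 -m jog '{"jaw":[70,70,70,70,70,70,70,70,70,70],"slide":[[0,0,-1],[0,0,-1],[0,0,-1],[0.62,-0.95,-0.18],[0.62,-0.95,-0.18],[0.62,-0.95,-0.18],[0.62,-0.95,-0.18],[0.62,-0.95,-0.18],[0.62,-0.95,-0.18],[0.62,-0.95,-0.18]],"spin":[1,1,1,0,0,0,0,0,0,0]}'
python3 -m jog '{"jaw":[70,70,70,70,70,70,70,70,70,70],"slide":[[0.62,-0.95,-0.18],[0.62,-0.95,-0.18],[0.62,-0.95,-0.18],[0.62,-0.95,-0.18],[0.62,-0.95,-0.18],[0.62,-0.95,-0.18],[0.62,-0.95,-0.18],[0.62,-0.95,-0.18],[0.62,-0.95,-0.18],[0.62,-0.95,-0.18]],"spin":[0,0,0,0,0,0,0,0,0,0]}'
```

```text
time_s: 1.1
ee_pos: [318.6, -369.6, 341.6]
ee_rot: [-180.0, 0.0, -7.6]
force: [0.2, 0.2, 0.3]
gripper_width: 70.0
gripper_force: 0.0
time_s: 2.1
ee_pos: [540.5, -111.7, 395.5]
ee_rot: [180.0, 0.1, -7.6]
force: [0.9, -0.3, -0.7]
gripper_width: 69.8
gripper_force: 0.0
```

```bash
python3 -m jog '{"jaw":[70,70,70,70,70,70],"slide":[[1,0,0],[1,0,0],[1,0,0],[1,0,0],[1,0,0],[1,0,0]],"spin":[0,0,0,0,0,0]}'
python3 -m jog '{"jaw":[70,70],"slide":[[1,0,0],[1,0,0]],"spin":[0,0]}'
python3 -c "
from workcell import env;print(env.state()['qpos'])"
```

```text
time_s: 2.7
ee_pos: [719.3, -136.6, 395.0]
ee_rot: [180.0, 0.1, -7.6]
force: [0.7, 0.2, -0.5]
gripper_width: 69.9
gripper_force: 0.0
time_s: 2.9
ee_pos: [778.5, -144.5, 395.4]
ee_rot: [180.0, 0.0, -7.6]
force: [1.8, -0.1, 1.1]
gripper_width: 69.8
gripper_force: 0.0
[-1.13464776e+01  4.33393274e+01  2.06375812e+01 -7.01921217e-03
  1.16064595e+02  8.62193071e+01]
```

```bash
for i in 1 2; do python3 -m jog '{"jaw":[70,70],"slide":[[1,0,0],[1,0,0]],"spin":[0,0]}' | grep ee_; done
python3 -c "
from workcell import env;print(env.state()['qpos'])"
```

```text
ee_pos: [814.4, -148.2, 368.9]
ee_rot: [180.0, -0.4, -7.6]
ee_pos: [839.9, -149.9, 358.0]
ee_rot: [179.8, -3.3, -7.6]
[-1.09035091e+01  4.99551996e+01  1.22667539e+01  3.64342083e-02
  1.14464743e+02  8.66769941e+01]
```

Pushing past the reach limit tilts the tool forward, and the tilt stays. I'll continue, pushing upward as well.

```bash
for i in 1; do python3 -m jog '{"jaw":[70,70,70,70],"slide":[[0.7,0,-0.7],[0.7,0,-0.7],[0.7,0,-0.7],[0.7,0,-0.7]],"spin":[0,0,0,0]}' | grep ee_; done
python3 -c "
from workcell import env;print(env.state()['qpos'])"
```

```text
ee_pos: [839.7, -146.3, 397.0]
ee_rot: [179.7, -7.5, -7.5]
[-1.06845324e+01  4.73989261e+01  1.22673776e+01  7.49239445e-02
  1.12801479e+02  8.69175260e+01]
```

```bash
python3 -m jog '{"jaw":[70,70,70,70,70,70,70,70],"slide":[[1,0,-0.8],[1,0,-0.8],[1,0,-0.8],[1,0,-0.8],[1,0,-0.8],[1,0,-0.8],[1,0,-0.8],[1,0,-0.8]],"spin":[0,0,0,0,0,0,0,0]}' | grep ee_
python3 -c "
from workcell import env;print(env.state()['qpos'])"
```

```text
ee_pos: [848.5, -139.1, 480.2]
ee_rot: [179.3, -18.5, -7.4]
[-10.11792595  42.33083872  12.31731901   0.10763094 106.85283492
  87.4892057 ]
```

```bash
python3 -m jog '{"jaw":[70,70,70,70,70,70,70,70,70,70],"slide":[[1,0,-0.6],[1,0,-0.6],[1,0,-0.6],[1,0,-0.6],[1,0,-0.6],[1,0,-0.6],[1,0,-0.6],[1,0,-0.6],[1,0,-0.6],[1,0,-0.6]],"spin":[0,0,0,0,0,0,0,0,0,0]}' | grep ee_
python3 -c "
from workcell import env;print(env.state()['qpos'])"
```

```text
ee_pos: [855.0, -131.7, 579.3]
ee_rot: [178.8, -31.6, -7.2]
[-9.53230997e+00  3.70303311e+01  1.23229346e+01  3.10206129e-02
  9.90625738e+01  8.80083910e+01]
```

```bash
python3 -m jog '{"jaw":[70,70,70,70,70],"slide":[[1,0,-0.5],[1,0,-0.5],[1,0,-0.5],[1,0,-0.5],[1,0,-0.5]],"spin":[0,0,0,0,0]}' | grep ee_
cat >> h.py <<'E'
from scipy.spatial.transform import Rotation as Ro
MP=np.array([633.17,95.76,-7.716])
def rel(target,grasp=True):
    s=env.state();R=Ro.from_euler('xyz',s['ee_rot'],degrees=True).as_matrix()
    tcp=np.array(s['ee_pos']); g=tcp-R[:,2]*(19 if grasp else 0)
    return (R.T@(np.ravel(target)-g)/30).round(3)
def tool():
    s=env.state();R=Ro.from_euler('xyz',s['ee_rot'],degrees=True).as_matrix();return np.array(s['ee_pos']),R
def uvy(P):
    a=np.radians(MP[2]);R=np.array([[np.cos(a),-np.sin(a),0],[np.sin(a),np.cos(a),0],[0,0,1]])
    d=R.T@(np.ravel(P)-[MP[0],MP[1],0])-PIV
    return np.array([d@U,d@V,d[1]]).round(1)
def UV(u,v,y=0): return W(MP,PIV+u*U+v*V+y*Y)[0]
E
python3 -c "
from h import *
s=env.state();print(s['qpos'],s['time_s'])
p,R=tool();print(R.round(3))
a=np.radians(MP[2]);Z=Ro.from_euler('z',MP[2],degrees=True).as_matrix()
print((R.T@Z@np.c_[U,V,Y]).round(3))
for u,v in((1,79.5),(-5,150),):print(u,v,UV(u,v),rel(UV(u,v)))
print('side',rel([600,-130,420]))"
```

```text
ee_pos: [853.1, -128.0, 630.4]
ee_rot: [178.6, -37.9, -7.0]
[-9.27872446e+00  3.44816439e+01  1.23283454e+01 -3.93721784e-02
  9.52729649e+01  8.82088618e+01] 6.0
[[ 0.783 -0.137  0.606]
 [-0.096 -0.99  -0.1  ]
 [ 0.614  0.02  -0.789]]
[[ 0.999 -0.037  0.01 ]
 [ 0.01   0.017 -1.   ]
 [-0.037 -0.999 -0.017]]
1 79.5 [583.29018056 102.51820042 146.74332084] [-17.686  -6.691   7.13 ]
-5 150 [533.82931057 109.21963752 196.89272842] [-17.972  -6.653   4.79 ]
side [-10.909   1.088   1.055]
```

```bash
python3 -m jog '{"jaw":[70,70,70,70,70,70,70,70,70,70],"slide":[[-1,0,0],[-1,0,0],[-1,0,0],[-1,0,0],[-1,0,0],[-1,0,0],[-1,0,0],[-1,0,0],[-1,0,0],[-1,0,0]],"spin":[0,0,0,0,0,0,0,0,0,0]}' | grep ee_
python3 -m jog '{"jaw":[70,70,70,70,70,70,70,70],"slide":[[-1,0,0],[-1,0,0],[-1,0,0],[-1,0,0],[-1,0,0],[-1,0,0],[-1,0,0],[-1,0,0]],"spin":[0,0,0,0,0,0,0,0]}' | grep ee_
python3 -m jog '{"jaw":[70,70,70,70,70,70,70,70],"slide":[[0,-1,0],[0,-1,0],[0,-1,0],[0,-1,0],[0,-1,0],[0,-1,0],[0,-0.65,0],[0,0,0]],"spin":[0,0,0,0,0,0,0,0]}' | grep ee_
python3 -c "
from h import *
s=env.state();print(s['qpos'],s['time_s'],s['force'])
p,R=tool();print(uvy(p-19*R[:,2]),rel(UV(1,79.5)))
cv2.imwrite('pics/w1.png',cv2.cvtColor(env.grab_frame('wrist'),cv2.COLOR_RGB2BGR))
im=cv2.cvtColor(env.grab_frame('top'),cv2.COLOR_RGB2BGR);im2=cv2.imread('pics/w1.png')
cv2.imwrite('pics/c1.png',np.hstack([im2,cv2.resize(im[120:300,180:330],None,fx=2,fy=2)[:420] if 0 else cv2.resize(im[120:330,180:300],(240,420))]))"
```

```text
ee_pos: [623.4, -99.8, 451.2]
ee_rot: [178.6, -37.9, -7.0]
ee_pos: [435.4, -76.6, 304.1]
ee_rot: [178.6, -37.9, -7.0]
ee_pos: [464.3, 123.4, 300.7]
ee_rot: [178.6, -37.9, -6.8]
[ 28.65941719  -7.98043531 117.13952739 -32.62160722  44.10367888
 144.29933505] 8.6 [-0.06899489  0.27511238  0.02488783]
[  8.2 294.    4.9] [0.025 0.066 7.157]
```

View pics/c1.png

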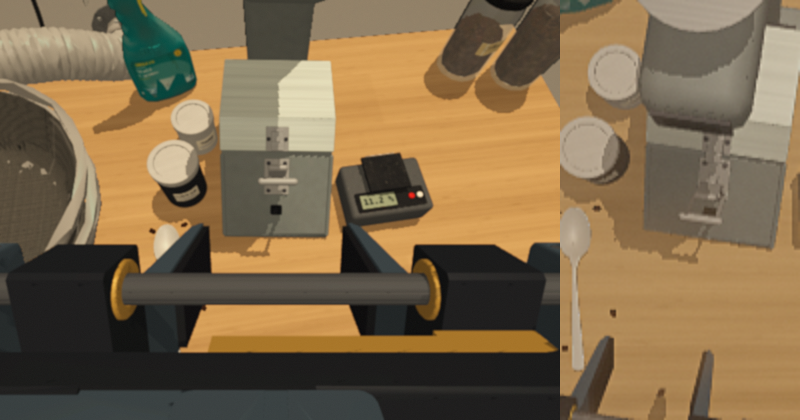

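Wrist view: the bar runs from about (258,181) to (298,181), well centred between the fingers, with the keeper at (277,133). I'll check this against the model and go down.

```bash
python3 -c "
from h import *
m=env.camera_model('wrist')
b=bar(1.792,1.502)
for n,P in (('bar',[b+22*Y,b-22*Y]),('seat',[SEAT]),('corner',[[-66,75,4],[-66,-75,4]])): print(n,proj('wrist',W(MP,P),m).round(1).tolist())
im=cv2.imread('pics/w1.png')
cv2.imwrite('pics/w1c.png',cv2.resize(im[110:250,210:345],None,fx=4,fy=4,interpolation=cv2.INTER_CUBIC))"
python3 -m jog '{"jaw":[70,70,70,70],"slide":[[0,0,1],[0,0,1],[0,0,1],[0,0,1]],"spin":[0,0,0,0]}'
python3 -c "
from h import *
s=env.state();print(s['qpos'])
p,R=tool();print(uvy(p-19*R[:,2]))
"
```

```text
bar [[253.6, 182.1], [293.8, 182.4]]
seat [[273.4, 131.5]]
corner [[220.8, 235.8], [323.3, 236.3]]
time_s: 9.1
ee_pos: [538.8, 101.9, 210.4]
ee_rot: [178.9, -37.2, -6.8]
force: [0.4, 0.5, 0.2]
gripper_width: 69.9
gripper_force: 0.0
[ 19.54531228   2.98940485 120.90295836 -38.07170028  27.54936915
 146.45237183]
[  9.2 175.6  -6.4]
```

View pics/w1c.png

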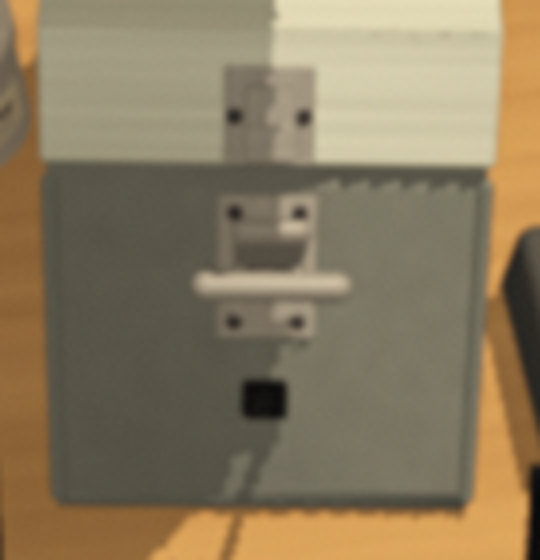

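Wrist crop: the bar runs from (258,181) to (297.5,181), about 4 px to the right of the prediction, so I shift the mill by -2 mm in y as a compromise. Joint 6 is at its limit, so I make a half turn.

```bash
sed -i 's/^MP=.*/MP=np.array([632.9,93.76,-7.716])/' h.py
for i in 1 2; do python3 -m jog '{"jaw":[70,70,70,70,70,70,70,70,70,70],"slide":[[0,0,0],[0,0,0],[0,0,0],[0,0,0],[0,0,0],[0,0,0],[0,0,0],[0,0,0],[0,0,0],[0,0,0]],"spin":[-1,-1,-1,-1,-1,-1,-1,-1,-1,-1]}' |grep ee_; done
python3 -m jog '{"jaw":[70,70,70,70],"slide":[[0,0,0],[0,0,0],[0,0,0],[0,0,0]],"spin":[-1,-1,-0.5,0]}' 
python3 -c "
from h import *
s=env.state();print(s['qpos'])
p,R=tool();print(uvy(p-19*R[:,2]),rel(UV(1,79.5)))
Z=Ro.from_euler('z',MP[2],degrees=True).as_matrix()
print((R.T@Z@np.c_[U,V,Y]).round(3))
m=env.camera_model('wrist');b=bar(1.792,1.502)
print(proj('wrist',W(MP,[b+22*Y,b-22*Y,SEAT]),m).round(1).tolist())
cv2.imwrite('pics/w2.png',cv2.cvtColor(env.grab_frame('wrist'),cv2.COLOR_RGB2BGR))
"
```

```text
ee_pos: [538.3, 102.0, 211.3]
ee_rot: [143.1, -5.0, 74.8]
ee_pos: [538.3, 101.9, 211.3]
ee_rot: [166.6, 35.1, 148.9]
time_s: 11.5
ee_pos: [538.3, 102.1, 211.3]
ee_rot: [-178.9, 37.2, 173.1]
force: [0.3, -0.8, 0.2]
gripper_width: 70.2
gripper_force: 0.0
[ 19.63194778   2.9002079  120.85980456 -38.03104502  27.71413878
 -33.52516946]
[  9.3 176.5  -4.2] [0.117 0.174 3.243]
[[-0.999  0.049 -0.012]
 [-0.012 -0.009  1.   ]
 [-0.049 -0.999 -0.01 ]]
[[311.9, 209.5], [253.9, 208.7], [281.0, 236.7]]
```

View pics/w2.png

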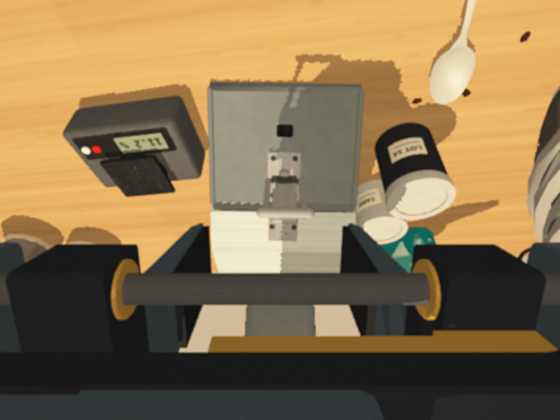

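Bar now at (258..312, 213). The two opposite views average out, so the mill's y shift of -2 holds. Going down to the bar and taking it.

```bash
python3 -m jog '{"jaw":[70,70,70,70,70,70,70],"slide":[[0.05,0.17,0.65],[0,0,0.65],[0,0,0.65],[0,0,0.65],[0,0,0.65],[0,0,0],[0,0,0]],"spin":[0,0,0,0,0,0,0]}' 
python3 -m jog '{"jaw":[55,50,47,45,43,41,40,40],"slide":[[0,0,0],[0,0,0],[0,0,0],[0,0,0],[0,0,0],[0,0,0],[0,0,0],[0,0,0]],"spin":[0,0,0,0,0,0,0,0]}' 12
python3 -c "
from h import *
s=env.state();print(s['qpos'],s['torque'])
p,R=tool();print(uvy(p-19*R[:,2]))"
```

```text
time_s: 12.25
ee_pos: [596.1, 99.5, 132.3]
ee_rot: [-178.9, 37.1, 173.2]
force: [-0.9, 0.6, 1.0]
gripper_width: 69.9
gripper_force: 0.0
time_s: 13.05
ee_pos: [596.5, 100.4, 132.7]
ee_rot: [-178.9, 37.2, 173.3]
force: [-2.7, 1.1, 3.0]
gripper_width: 42.0
gripper_force: 12.0
[ 16.64828932  13.87505784 121.57799063 -56.74195248  17.87789459
 -15.49325659] [0.29823978 0.10700198 0.1523732 ]
[ 3.1 79.1  1.9]
```

Bar held (42 mm, 12 N). Swing it on an arc about the loop's pin, first half.

```bash
python3 -m jog '{"jaw":[40,40,40,40,40,40,40],"slide":[[-0.22,0,0.04],[-0.22,0,0.04],[-0.19,0,0.07],[-0.19,0,0.07],[-0.17,0,0.11],[-0.17,0,0.11],[0,0,0]],"spin":[0,0,0,0,0,0,0]}' 12
python3 -c "
from h import *
s=env.state();print(s['qpos'],s['torque'])
p,R=tool();print(uvy(p-19*R[:,2]))"
```

```text
time_s: 13.75
ee_pos: [632.4, 95.4, 142.6]
ee_rot: [-178.9, 37.2, 173.3]
force: [0.3, 0.3, -0.2]
gripper_width: 41.8
gripper_force: 12.0
[ 14.76449855  15.60266772 116.88553717 -48.34128402  18.6922029
 -25.68357431] [0.26471634 0.29818131 0.06217912]
[37.2 63.4  1.8]
```

```bash
python3 -m jog '{"jaw":[40,40,40,40,40,40,40],"slide":[[-0.15,0,0.145],[-0.15,0,0.145],[-0.115,0,0.17],[-0.115,0,0.17],[-0.08,0,0.19],[-0.08,0,0.19],[0,0,0]],"spin":[0,0,0,0,0,0,0]}' 12
python3 -c "
from h import *
s=env.state();print(s['qpos'],s['torque'])
p,R=tool();print(uvy(p-19*R[:,2]))
cv2.imwrite('pics/s3.png',cv2.cvtColor(env.grab_frame('side'),cv2.COLOR_RGB2BGR))
im=cv2.imread('pics/s3.png')
for P in (UV(56.9,33),UV(48.6,-3.2)): print(proj('side',P))
cv2.imwrite('pics/s3c.png',cv2.resize(im[130:270,170:330],None,fx=4,fy=4,interpolation=cv2.INTER_CUBIC))"
```

```text
time_s: 14.45
ee_pos: [666.7, 90.8, 130.5]
ee_rot: [-178.9, 37.1, 173.3]
force: [-0.9, -0.5, -1.1]
gripper_width: 42.3
gripper_force: 12.0
[ 13.18690517  19.00898636 113.77999296 -47.65704594  17.63511805
 -27.54656577] [0.11875504 0.43345892 0.02835936]
[56.1 31.9  1.8]
[[245.90281749 183.4523068 ]]
[[239.89718157 196.36119028]]
```

View pics/s3c.png

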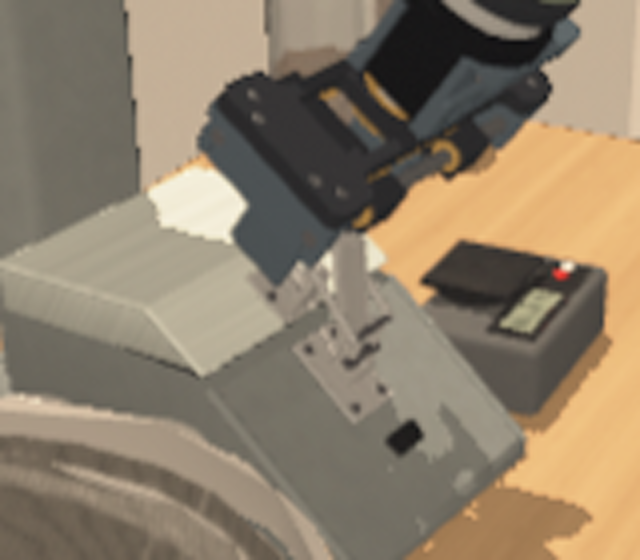

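Side crop: the fingers hold the bar just above the keeper and the lever stands at about 1.8. Next I open, retract 11 mm so the tips will clear the lid, and look again.

```bash
python3 -m jog '{"jaw":[50,60,60,60,60,60],"slide":[[0,0,0],[0,0,0],[0,0,-0.12],[0,0,-0.12],[0,0,-0.12],[0,0,0]],"spin":[0,0,0,0,0,0]}' 12
python3 -c "
from h import *
p,R=tool();print(uvy(p),R[:,2])
w=cv2.cvtColor(env.grab_frame('wrist'),cv2.COLOR_RGB2BGR)
m=env.camera_model('wrist')
for u,v in((56,32),(60,32),(52,32),(56,27),(56,37),(48.6,-3.2)): print(u,v,proj('wrist',[UV(u,v,22),UV(u,v,-22)],m).round(1).tolist())
im=cv2.cvtColor(env.grab_frame('side'),cv2.COLOR_RGB2BGR)
cv2.imwrite('pics/w4.png',w);cv2.imwrite('pics/s4.png',im)
a=cv2.resize(w[130:300,160:400],(480,340),interpolation=cv2.INTER_CUBIC);b=cv2.resize(im[160:220,215:273],(320,331),interpolation=cv2.INTER_CUBIC)
c=np.zeros((340,800,3),np.uint8);c[:,:480]=a;c[:331,480:]=b
cv2.imwrite('pics/c4.png',c)"
```

```text
time_s: 15.1
ee_pos: [659.7, 92.2, 140.6]
ee_rot: [-178.9, 37.2, 173.3]
force: [0.3, 0.8, -0.1]
gripper_width: 59.7
gripper_force: 0.0
[56.1 25.2  2. ] [ 0.59845733 -0.08935295 -0.79615632]
56 32 [[314.8, 259.4], [230.0, 257.9]]
60 32 [[314.5, 266.6], [230.1, 265.2]]
52 32 [[315.1, 252.1], [229.9, 250.6]]
56 27 [[313.8, 256.0], [231.3, 254.6]]
56 37 [[315.8, 263.0], [228.6, 261.5]]
48.6 -3.2 [[309.2, 227.2], [237.7, 226.0]]
```

View pics/c4.png

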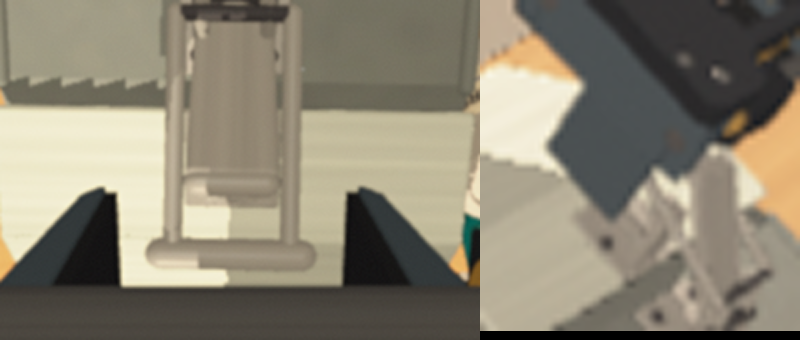

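Wrist crop: the bar runs from (147,254) to (315,254) in the crop, i.e. (233..317, 257) in the full image, still between the open pads. The lever's rolled end is at about full-image row 222–232. I'll fit lever and loop angles from those.

```bash
python3 -c "
from h import *
m=env.camera_model('wrist')
a=np.linalg.inv(m['camera_from_world']);print('cam uvy',uvy(a[:3,3]))
for t in np.arange(1.4,2.31,.15):
    L=lend(t); o=7*(-(np.sin(t)*U+np.cos(t)*V)) ; 
    print(round(t,2),'end',proj('wrist',W(MP,[L+11*Y,L-11*Y,L+o,L-o,lend(t,20)]),m).round(0).tolist(),
     'bar e:',[ (e,[round(x) for x in (((bar(t,e)-PIV)@U),((bar(t,e)-PIV)@V))],proj('wrist',W(MP,[bar(t,e)+22*Y,bar(t,e)-22*Y]),m).round(0).tolist()) for e in (.1,.25,.4)])
"
```

```text
cam uvy [ -7.9 198.6   1.8]
1.4 end [[302.0, 126.0], [245.0, 125.0], [274.0, 108.0], [273.0, 144.0], [274.0, 142.0]] bar e: [(0.1, [52, 21], [[313.0, 246.0], [233.0, 244.0]]), (0.25, [50, 30], [[315.0, 248.0], [230.0, 247.0]]), (0.4, [47, 39], [[317.0, 249.0], [228.0, 247.0]])]
1.55 end [[301.0, 151.0], [245.0, 150.0], [273.0, 132.0], [273.0, 168.0], [274.0, 148.0]] bar e: [(0.1, [54, 23], [[313.0, 251.0], [232.0, 249.0]]), (0.25, [53, 32], [[315.0, 254.0], [230.0, 252.0]]), (0.4, [50, 41], [[317.0, 254.0], [227.0, 253.0]])]
1.7 end [[300.0, 174.0], [246.0, 173.0], [273.0, 157.0], [273.0, 191.0], [274.0, 154.0]] bar e: [(0.1, [57, 24], [[313.0, 256.0], [232.0, 254.0]]), (0.25, [55, 33], [[315.0, 259.0], [230.0, 257.0]]), (0.4, [52, 41], [[317.0, 260.0], [227.0, 258.0]])]
1.85 end [[299.0, 196.0], [246.0, 195.0], [273.0, 180.0], [273.0, 211.0], [274.0, 159.0]] bar e: [(0.1, [60, 24], [[313.0, 261.0], [232.0, 259.0]]), (0.25, [58, 33], [[315.0, 264.0], [230.0, 263.0]]), (0.4, [55, 42], [[317.0, 265.0], [227.0, 264.0]])]
2.0 end [[298.0, 215.0], [247.0, 214.0], [273.0, 201.0], [272.0, 227.0], [274.0, 164.0]] bar e: [(0.1, [62, 24], [[313.0, 265.0], [232.0, 264.0]]), (0.25, [61, 33], [[315.0, 269.0], [230.0, 268.0]]), (0.4, [58, 42], [[317.0, 271.0], [227.0, 269.0]])]
2.15 end [[297.0, 231.0], [248.0, 230.0], [272.0, 220.0], [272.0, 240.0], [274.0, 169.0]] bar e: [(0.1, [65, 24], [[313.0, 270.0], [232.0, 268.0]]), (0.25, [63, 33], [[315.0, 274.0], [230.0, 272.0]]), (0.4, [60, 42], [[317.0, 275.0], [227.0, 274.0]])]
2.3 end [[296.0, 243.0], [249.0, 242.0], [272.0, 234.0], [272.0, 250.0], [274.0, 173.0]] bar e: [(0.1, [68, 23], [[312.0, 274.0], [232.0, 272.0]]), (0.25, [66, 32], [[314.0, 278.0], [230.0, 276.0]]), (0.4, [63, 41], [[316.0, 280.0], [228.0, 278.0]])]
```

```bash
python3 -c "
from h import *
f=lambda q:[((q[0]-215)*320/58+480).round(0),((q[1]-160)*331/60).round(0)]
for t in (1.6,1.8,2,2.2):
  L=lend(t); print(t,'end ±11',[f(q) for q in proj('side',W(MP,[L+11*Y,L-11*Y,PIV]))])
for u,v in((55.5,30),(60,20),(57,26)):print(u,v,[f(q) for q in proj('side',[UV(u,v,22),UV(u,v,-22)])])
w=cv2.imread('pics/w4.png')
for x in (275,284,265,255): print(x,[int(k) for k in w[135:285:3,x].mean(1)])
"
```

```text
1.6 end ±11 [[np.float64(773.0), np.float64(215.0)], [np.float64(810.0), np.float64(192.0)], [np.float64(705.0), np.float64(298.0)]]
1.8 end ±11 [[np.float64(748.0), np.float64(190.0)], [np.float64(785.0), np.float64(167.0)], [np.float64(705.0), np.float64(298.0)]]
2 end ±11 [[np.float64(720.0), np.float64(170.0)], [np.float64(758.0), np.float64(148.0)], [np.float64(705.0), np.float64(298.0)]]
2.2 end ±11 [[np.float64(692.0), np.float64(156.0)], [np.float64(729.0), np.float64(134.0)], [np.float64(705.0), np.float64(298.0)]]
55.5 30 [[np.float64(610.0), np.float64(159.0)], [np.float64(686.0), np.float64(116.0)]]
60 20 [[np.float64(589.0), np.float64(164.0)], [np.float64(665.0), np.float64(122.0)]]
57 26 [[np.float64(602.0), np.float64(161.0)], [np.float64(678.0), np.float64(119.0)]]
275 [67, 78, 116, 132, 132, 133, 133, 133, 133, 132, 132, 132, 133, 133, 133, 134, 132, 133, 132, 132, 133, 133, 133, 134, 131, 132, 134, 134, 142, 145, 130, 123, 131, 183, 195, 187, 177, 175, 140, 126, 140, 147, 135, 130, 157, 155, 86, 57, 64, 66]
284 [56, 50, 109, 128, 128, 127, 127, 128, 127, 128, 128, 129, 128, 129, 129, 128, 129, 130, 130, 130, 130, 129, 129, 130, 130, 130, 131, 134, 140, 146, 131, 123, 134, 167, 182, 181, 177, 175, 146, 126, 138, 147, 135, 127, 157, 156, 86, 58, 65, 67]
265 [67, 86, 114, 126, 128, 131, 131, 131, 131, 132, 131, 132, 133, 132, 131, 132, 132, 133, 134, 132, 133, 133, 133, 134, 134, 134, 137, 135, 144, 144, 127, 171, 185, 224, 227, 228, 224, 223, 169, 128, 138, 145, 134, 172, 232, 228, 128, 57, 64, 66]
255 [58, 49, 131, 147, 150, 180, 186, 127, 150, 181, 178, 140, 112, 115, 119, 122, 124, 133, 131, 131, 128, 129, 129, 128, 131, 131, 144, 154, 151, 180, 193, 181, 180, 225, 227, 228, 224, 223, 146, 128, 148, 176, 212, 211, 231, 228, 129, 56, 64, 65]
```

Lever is near 2.0 and the bar at about (u 57, v 31), 6 mm behind the tips. I advance 2 mm and take the bar anew.

```bash
python3 -m jog '{"jaw":[60,60,50,45,42,40,40,40],"slide":[[0,0,0.07],[0,0,0],[0,0,0],[0,0,0],[0,0,0],[0,0,0],[0,0,0],[0,0,0]],"spin":[0,0,0,0,0,0,0,0]}' 20
python3 -m jog '{"jaw":[40,40,40,40,40,40],"slide":[[-0.07,0,0.15],[-0.06,0,0.15],[0,0,0.15],[0,0,0.15],[0,0,0.15],[0,0,0]],"spin":[0,0,0,0,0,0]}' 20
python3 -c "
from h import *
p,R=tool();print(uvy(p),env.state()['qpos'])
Z=Ro.from_euler('z',MP[2],degrees=True).as_matrix();print('F uvy',(np.c_[U,V,Y].T@Z.T@env.state()['force']).round(2))"
```

```text
time_s: 16.0
ee_pos: [660.9, 91.8, 138.0]
ee_rot: [-178.9, 37.1, 173.3]
force: [0.2, -0.1, -1.1]
gripper_width: 41.2
gripper_force: 20.0
time_s: 16.6
ee_pos: [677.6, 89.3, 121.5]
ee_rot: [-178.9, 37.1, 173.3]
force: [-4.3, 1.6, -2.3]
gripper_width: 41.6
gripper_force: 20.0
[57.7 -1.   1.6] [ 12.71807806  20.46939117 113.0655936  -48.93178249  16.89829451
 -26.54943756]
F uvy [-4.86  1.09  0.98]
```

```bash
cat > st.py <<'E'
from h import *
p,R=tool();Z=Ro.from_euler('z',MP[2],degrees=True).as_matrix();s=env.state()
print('uvy',uvy(p),'F',(np.c_[U,V,Y].T@Z.T@s['force']).round(2),'T',(np.c_[U,V,Y].T@Z.T@s['torque']).round(2),'w',round(s['gripper_width'],1),s['time_s'])
E
python3 -m jog '{"jaw":[40,40],"slide":[[0.08,0,0],[0,0,0]],"spin":[0,0]}' 20 >/dev/null; python3 st.py
python3 -m jog '{"jaw":[40,40,40],"slide":[[0,0,0.1],[0,0,0.1],[0,0,0]],"spin":[0,0,0]}' 20 >/dev/null; python3 st.py
```

```text
uvy [57.7  0.2  1.8] F [ 0.14  0.1  -0.45] T [-0.08 -0.09  0.21] w 41.6 16.8
uvy [56.5 -6.3  1.8] F [0.87 0.3  0.2 ] T [-0.05 -0.03  0.05] w 41.9 17.1
```

```bash
for i in 1 2; do python3 -m jog '{"jaw":[40,40],"slide":[[-0.02,0,0.1],[0,0,0]],"spin":[0,0]}' 20 >/dev/null; python3 st.py; done
```

```text
uvy [55.8 -9.5  1.7] F [0.12 0.13 0.41] T [ 0.03 -0.11  0.38] w 41.5 17.3
uvy [ 55.5 -12.4   1.6] F [-1.3   2.84 -0.22] T [ 0.13 -0.07  0.78] w 41.6 17.5
```

Contact at the ledge height, with the bar past the lip. Now drawing down-slope.

```bash
for i in 1 2 3; do python3 -m jog '{"jaw":[40,40,40],"slide":[[0.07,0,-0.01],[0.07,0,0],[0,0,0]],"spin":[0,0,0]}' 20 >/dev/null; python3 st.py; done
```

```text
uvy [ 55.3 -11.3   1.9] F [ 5.8   1.36 -1.99] T [-0.23  0.06 -0.78] w 41.5 17.8
uvy [ 52.1 -10.3   1.9] F [ 6.64  6.08 -0.96] T [-0.37  0.07 -0.96] w 41.7 18.1
uvy [46.9 -9.7  1.9] F [ 5.76  6.6  -1.23] T [-0.24 -0.05 -0.62] w 41.6 18.4
```

```bash
for i in 1 2; do python3 -m jog '{"jaw":[40,40,40],"slide":[[0.05,0,0],[0.03,0,0],[0,0,0]],"spin":[0,0,0]}' 20 >/dev/null; python3 st.py; done
```

```text
uvy [44.4 -9.6  1.9] F [ 5.68  6.38 -1.02] T [-0.28  0.01 -0.64] w 41.5 18.7
uvy [42.  -9.6  1.9] F [ 5.06  6.79 -1.08] T [-0.23 -0.02 -0.6 ] w 41.6 19.0
```

Force stays constant while the tool moves, so the pads are probably sliding on a bar that is already held. I'll check the lever angle numerically in the side picture.

```bash
cat > lev.py <<'E'
from h import *
import sys
im=cv2.cvtColor(env.grab_frame('side'),cv2.COLOR_RGB2BGR);cv2.imwrite(sys.argv[1],im)
m=env.camera_model('side')
refs=[cv2.imread('pics/'+n) for n in('side0.png','s4.png')]
for t in np.arange(0,2.31,.1):
    o=5.5*(np.sin(t)*U+np.cos(t)*V)
    # outer half only
    q=proj('side',W(MP,[lend(t,35)+o+10*Y,lend(t,61)+o+10*Y,lend(t,61)+o-10*Y,lend(t,35)+o-10*Y]),m)
    k=np.zeros(im.shape[:2],np.uint8);cv2.fillConvexPoly(k,np.round(q).astype(np.int32),1);k=k>0
    print(round(t,1),q.mean(0).round(0),'now',im[k].mean().round(0),im[k].std().round(0),'d0/d4',[np.abs(im[k].astype(int)-r[k]).mean().round(0) for r in refs],'ref means',[r[k].mean().round(0) for r in refs])
E
python3 lev.py pics/s5.png
```

```text
0.0 [272. 231.] now 130.0 31.0 d0/d4 [np.float64(11.0), np.float64(7.0)] ref means [np.float64(125.0), np.float64(129.0)]
0.1 [273. 230.] now 141.0 18.0 d0/d4 [np.float64(11.0), np.float64(6.0)] ref means [np.float64(132.0), np.float64(139.0)]
0.2 [274. 228.] now 141.0 14.0 d0/d4 [np.float64(12.0), np.float64(8.0)] ref means [np.float64(135.0), np.float64(144.0)]
0.3 [275. 226.] now 140.0 15.0 d0/d4 [np.float64(13.0), np.float64(9.0)] ref means [np.float64(135.0), np.float64(147.0)]
0.4 [275. 225.] now 141.0 15.0 d0/d4 [np.float64(13.0), np.float64(8.0)] ref means [np.float64(135.0), np.float64(148.0)]
0.5 [275. 223.] now 143.0 14.0 d0/d4 [np.float64(13.0), np.float64(5.0)] ref means [np.float64(135.0), np.float64(148.0)]
0.6 [276. 220.] now 145.0 12.0 d0/d4 [np.float64(13.0), np.float64(3.0)] ref means [np.float64(135.0), np.float64(147.0)]
0.7 [275. 218.] now 141.0 19.0 d0/d4 [np.float64(15.0), np.float64(6.0)] ref means [np.float64(134.0), np.float64(146.0)]
0.8 [275. 216.] now 135.0 25.0 d0/d4 [np.float64(18.0), np.float64(11.0)] ref means [np.float64(133.0), np.float64(145.0)]
0
[... 1135 characters left out ...]
 [np.float64(92.0), np.float64(106.0)] ref means [np.float64(153.0), np.float64(170.0)]
1.9 [260. 195.] now 69.0 38.0 d0/d4 [np.float64(125.0), np.float64(92.0)] ref means [np.float64(193.0), np.float64(157.0)]
2.0 [258. 194.] now 63.0 27.0 d0/d4 [np.float64(142.0), np.float64(84.0)] ref means [np.float64(204.0), np.float64(145.0)]
2.1 [256. 193.] now 55.0 14.0 d0/d4 [np.float64(150.0), np.float64(87.0)] ref means [np.float64(205.0), np.float64(142.0)]
2.2 [254. 192.] now 54.0 9.0 d0/d4 [np.float64(150.0), np.float64(85.0)] ref means [np.float64(204.0), np.float64(139.0)]
2.3 [252. 192.] now 54.0 8.0 d0/d4 [np.float64(148.0), np.float64(78.0)] ref means [np.float64(202.0), np.float64(132.0)]
```

The lever did not come down. The fingertips most likely bottomed on the lid with the bar a little too high, blocked by the lip end, and the pads slid. I'll release, back off and locate the bar numerically.

```bash
python3 -m jog '{"jaw":[50,60,60,60,60,60,60,60,60],"slide":[[0,0,0],[0,0,0],[0,0,-0.3],[0,0,-0.3],[-0.25,0,0],[-0.25,0,0],[0,0,0],[0,0,0],[0,0,0]],"spin":[0,0,0,0,0,0,0,0,0]}' 20 >/dev/null
python3 st.py
cat > wr.py <<'E'
from h import *
import sys
m=env.camera_model('wrist');w=cv2.cvtColor(env.grab_frame('wrist'),cv2.COLOR_RGB2BGR);cv2.imwrite(sys.argv[1],w)
g=w.mean(2)
for u,v in((57,0),(57,10),(62,0),(57,30)): print(u,v,proj('wrist',[UV(u,v,22),UV(u,v,-22)],m).round(1).tolist())
for x in (236,240,244,304,308,312): print('col',x,g[200:282:2,x].astype(int).tolist())
E
python3 wr.py pics/w6.png
```

```text
uvy [53.8  6.5  1.5] F [0.59 0.04 0.64] T [ 0.07 -0.09  0.27] w 59.7 19.95
57 0 [[312.9, 255.9], [234.3, 254.5]]
57 10 [[314.8, 262.5], [231.9, 261.0]]
62 0 [[312.5, 264.3], [234.4, 262.9]]
57 30 [[319.2, 278.2], [226.3, 276.5]]
col 236 [182, 181, 184, 186, 185, 181, 178, 177, 178, 183, 186, 212, 196, 166, 170, 199, 223, 229, 229, 229, 228, 229, 230, 229, 227, 227, 228, 228, 225, 222, 223, 217, 224, 227, 228, 227, 198, 66, 56, 64, 64]
col 240 [181, 182, 187, 188, 187, 196, 225, 225, 226, 230, 204, 127, 132, 154, 174, 185, 193, 214, 229, 230, 228, 230, 230, 229, 227, 226, 228, 228, 225, 222, 223, 220, 223, 227, 227, 228, 199, 67, 58, 64, 63]
col 244 [176, 177, 179, 182, 182, 179, 179, 185, 186, 188, 168, 151, 137, 158, 180, 194, 208, 203, 229, 229, 230, 230, 230, 229, 227, 227, 228, 228, 224, 222, 223, 221, 224, 228, 228, 227, 199, 67, 57, 64, 64]
col 304 [128, 129, 130, 130, 131, 130, 131, 131, 132, 132, 131, 131, 132, 137, 150, 143, 132, 125, 152, 182, 183, 182, 181, 180, 180, 180, 181, 180, 178, 175, 174, 176, 173, 159, 155, 153, 126, 58, 57, 63, 63]
col 308 [129, 128, 128, 128, 127, 126, 127, 126, 126, 126, 126, 124, 129, 135, 149, 145, 132, 124, 153, 181, 183, 181, 180, 180, 179, 181, 182, 179, 178, 175, 174, 177, 173, 158, 155, 154, 126, 58, 57, 63, 64]
col 312 [172, 173, 175, 179, 184, 182, 179, 178, 179, 181, 182, 139, 127, 135, 142, 139, 131, 124, 165, 181, 182, 181, 181, 180, 180, 179, 181, 181, 178, 175, 173, 175, 173, 159, 155, 154, 126, 57, 58, 62, 65]
```

Run:
```python
from h import *
w=cv2.imread('pics/w6.png').mean(2)
for r in (226,229,232): print('row',r,w[r,218:330:2].astype(int).tolist())
for x in (250,262,274,286): print('col',x,w[100:282:3,x].astype(int).tolist())
im=cv2.cvtColor(env.grab_frame('side'),cv2.COLOR_RGB2BGR);cv2.imwrite('pics/s6.png',im)
for ref in('s4.png','side0.png'):
    d=np.abs(im.astype(int)-cv2.imread('pics/'+ref)).mean(2)>25
    print(ref)
    for y in range(170,236,2): print(y,''.join('#' if d[y,x] else '.' for x in range(215,300)))
```

```text
row 226 [163, 224, 223, 214, 174, 175, 175, 175, 193, 166, 146, 154, 157, 158, 158, 158, 157, 155, 155, 155, 153, 155, 174, 186, 186, 186, 185, 187, 175, 138, 139, 140, 140, 139, 140, 139, 137, 130, 139, 138, 138, 137, 137, 137, 137, 135, 136, 135, 130, 131, 170, 176, 176, 175, 175, 176]
row 229 [141, 229, 226, 219, 194, 212, 217, 223, 224, 182, 168, 178, 184, 183, 183, 182, 181, 182, 183, 181, 182, 176, 177, 185, 184, 169, 156, 144, 139, 138, 139, 138, 138, 138, 138, 137, 137, 135, 150, 149, 149, 150, 150, 150, 149, 149, 149, 143, 133, 125, 165, 177, 176, 175, 176, 176]
row 232 [115, 227, 229, 228, 229, 229, 228, 229, 229, 223, 192, 193, 208, 208, 208, 208, 208, 209, 209, 210, 209, 209, 207, 206, 206, 206, 191, 169, 130, 121, 129, 129, 129, 127, 124, 125, 127, 129, 130, 130, 132, 132, 132, 132, 132, 132, 132, 131, 126, 134, 174, 179, 179, 179, 177, 178]
col 250 [156, 126, 52, 54, 83, 124, 132, 135, 135, 130, 122, 111, 122, 122, 122, 124, 147, 152, 152, 153, 154, 156, 157, 157, 149, 159, 159, 160, 161, 163, 162, 162, 163, 164, 163, 164, 165, 166, 167, 168, 169, 163, 157, 181, 208, 20
[... 6241 characters left out ...]
.............................##.#.##..................................
222 .....................................................................................
224 ................................................#....................................
226 ................................................#....................................
228 .....................................................................................
230 .....................................................................................
232 .....................................................................................
234 .....................................................................................
```

The lever has moved to about 1.25, which fits a catch. The wrist scale is ambiguous, so I'll feel the bar's height by lowering partly closed fingers onto its ball ends.

```bash
python3 -m jog '{"jaw":[60,60,45,38,38,38,38],"slide":[[0,0,-0.35],[0,0,-0.35],[0.17,0,0],[0.1,0,0],[0,0,0],[0,0,0],[0,0,0]],"spin":[0,0,0,0,0,0,0]}' 20 >/dev/null; python3 st.py
for i in 1 2 3 4 5; do python3 -m jog '{"jaw":[38,38],"slide":[[0,0,0.1],[0,0,0]],"spin":[0,0]}' 20 >/dev/null; python3 st.py; done
```

```text
uvy [47.8 27.8  1.8] F [-0.86  0.91  0.02] T [ 0.08 -0.07  0.23] w 37.8 20.75
uvy [47.7 24.8  1.7] F [ 0.09  0.29 -0.38] T [ 0.08 -0.05  0.28] w 38.0 20.95
uvy [47.5 21.8  1.7] F [-0.87 -0.46 -1.08] T [ 0.09 -0.06  0.23] w 37.9 21.15
uvy [47.3 18.9  1.6] F [-0.08 -0.23  0.28] T [ 0.03 -0.05  0.23] w 37.9 21.35
uvy [47.2 15.9  1.6] F [ 0.29 -0.32 -0.02] T [ 0.1  -0.07  0.25] w 38.1 21.55
uvy [47.  12.9  1.6] F [ 0.03  0.53 -0.04] T [ 0.11 -0.1   0.22] w 38.1 21.75
```

```bash
for i in 1 2 3 4; do python3 -m jog '{"jaw":[38,38],"slide":[[0,0,0.08],[0,0,0]],"spin":[0,0]}' 20 >/dev/null; python3 st.py; done
```

```text
uvy [46.9 10.6  1.6] F [ 0.78 -0.03 -0.18] T [ 0.06 -0.06  0.24] w 38.2 21.95
uvy [47.   8.3  1.6] F [-0.43  1.92 -0.07] T [ 0.11 -0.02  0.23] w 38.0 22.15
uvy [46.4  6.4  1.5] F [-1.16  8.38  0.93] T [ 0.22 -0.05  0.73] w 38.1 22.35
uvy [45.5  4.7  1.4] F [-3.65 16.94 -0.06] T [ 0.27 -0.03  1.26] w 37.9 22.55
```

Contact at v≈8, rigid (17 N held by the keeper). The bar is 16 mm above where the tips met the lid, which matches it sitting under the lip (on top of the lip it would be about 25 mm). I'll regrip clear of the lid and draw once more to feel the wall.

```bash
python3 -m jog '{"jaw":[38,60,60,60,60,60,50,45,40,40],"slide":[[0,0,-0.3],[0,0,-0.1],[0,0,0],[0,0,0.3],[0,0,0.35],[0,0,0],[0,0,0],[0,0,0],[0,0,0],[0,0,0]],"spin":[0,0,0,0,0,0,0,0,0,0]}' 25 >/dev/null; python3 st.py
for i in 1 2 3; do python3 -m jog '{"jaw":[40,40],"slide":[[0.06,0,0],[0,0,0]],"spin":[0,0]}' 25 >/dev/null; python3 st.py; done
```

```text
uvy [46.6 -3.6  1.8] F [ 0.44 -0.51  0.44] T [ 0.21 -0.01  0.25] w 41.1 23.55
uvy [45.6 -3.6  1.8] F [2.71 0.41 0.7 ] T [ 0.15 -0.04 -0.2 ] w 41.3 23.75
uvy [44.1 -3.6  1.8] F [ 4.76 -1.36  0.39] T [ 0.08 -0.05 -0.67] w 41.2 23.95
uvy [43.8 -3.5  1.9] F [ 7.38 -5.59 -0.37] T [-0.1  -0.02 -1.29] w 41.2 24.15
```

Force rises against a stop (7.4 N down-slope, with the lip pushing the bar down 5.6 N): the bar is caught. I release, close the fingers and go behind the lever.

```bash
python3 -m jog '{"jaw":[50,60,60,60,40,20,0,0,0,0],"slide":[[0,0,0],[0,0,0],[0,0,-0.85],[0,0,-0.85],[0,0,0],[0,0,0],[0.3,0,0],[0.3,0,0],[0.3,0,0],[0.25,0,0]],"spin":[0,0,0,0,0,0,0,0,0,0]}' 25 >/dev/null; python3 st.py
python3 lev.py pics/s7.png | grep -E '^(0.[6-9]|1)' | cut -c1-90
```

```text
uvy [ 6.9 47.8  0.9] F [0.57 0.19 0.2 ] T [ 0.1  -0.11  0.25] w 15.1 25.15
0.6 [276. 220.] now 141.0 22.0 d0/d4 [np.float64(17.0), np.float64(9.0)] ref means [np.flo
0.7 [275. 218.] now 142.0 19.0 d0/d4 [np.float64(15.0), np.float64(8.0)] ref means [np.flo
0.8 [275. 216.] now 144.0 20.0 d0/d4 [np.float64(15.0), np.float64(9.0)] ref means [np.flo
0.9 [275. 214.] now 151.0 21.0 d0/d4 [np.float64(23.0), np.float64(17.0)] ref means [np.fl
1.0 [274. 211.] now 144.0 19.0 d0/d4 [np.float64(25.0), np.float64(8.0)] ref means [np.flo
1.1 [273. 209.] now 140.0 23.0 d0/d4 [np.float64(23.0), np.float64(7.0)] ref means [np.flo
1.2 [272. 207.] now 121.0 32.0 d0/d4 [np.float64(22.0), np.float64(28.0)] ref means [np.fl
1.3 [270. 205.] now 102.0 31.0 d0/d4 [np.float64(42.0), np.float64(53.0)] ref means [np.fl
1.4 [269. 203.] now 95.0 30.0 d0/d4 [np.float64(52.0), np.float64(56.0)] ref means [np.flo
1.5 [267. 201.] now 95.0 29.0 d0/d4 [np.float64(51.0), np.float64(68.0)] ref means [np.flo
1.6 [266. 199.] now 91.0 25.0 d0/d4 [np.float64(39.0), np.float64(63.0)] ref means [np.flo
1.7 [264. 197.] now 87.0 17.0 d0/d4 [np.float64(41.0), np.float64(72.0)] ref means [np.flo
1.8 [262. 196.] now 91.0 26.0 d0/d4 [np.float64(70.0), np.float64(85.0)] ref means [np.flo
1.9 [260. 195.] now 107.0 47.0 d0/d4 [np.float64(92.0), np.float64(76.0)] ref means [np.fl
```

```bash
python3 -m jog '{"jaw":[0,0,0],"slide":[[0,0,0],[0,0,0],[0,0,0]],"spin":[0,0,0]}' 25 >/dev/null; python3 st.py
for i in 1 2 3; do python3 -m jog '{"jaw":[0,0],"slide":[[0.13,0,0],[0.13,0,0]],"spin":[0,0]}' 25 >/dev/null; python3 st.py; done
```

```text
uvy [ 9.4 48.7  1.4] F [ 0.39 -0.6   0.46] T [ 0.07 -0.09  0.29] w 0.4 25.5
uvy [ 1.2 49.4  1.2] F [-0.04  0.25 -0.11] T [ 0.07 -0.05  0.2 ] w 0.5 25.7
uvy [-7.1 49.9  1.1] F [-0.24  0.68 -0.6 ] T [ 0.08 -0.06  0.22] w 0.2 25.9
uvy [-13.9  50.3   1.3] F [ 1.87 -0.9   0.4 ] T [ 0.1  -0.04 -0.2 ] w 0.7 26.1
```

```bash
python3 -m jog '{"jaw":[0,0,0],"slide":[[0.16,0,0.14],[0.16,0,0.14],[0,0,0]],"spin":[0,0,0]}' 25 >/dev/null; python3 st.py
python3 -m jog '{"jaw":[0,0,0],"slide":[[0.12,0,0.17],[0.12,0,0.17],[0,0,0]],"spin":[0,0,0]}' 25 >/dev/null; python3 st.py
python3 -m jog '{"jaw":[0,0,0],"slide":[[0.07,0,0.16],[0.07,0,0.16],[0,0,0]],"spin":[0,0,0]}' 25 >/dev/null; python3 st.py
```

```text
uvy [-24.9  42.3   1.2] F [0.9  1.16 0.82] T [ 0.19 -0.02  0.21] w 0.2 26.4
uvy [-30.6  33.7   1.1] F [-1.02 -0.21 -0.11] T [ 0.08 -0.07  0.22] w 0.2 26.7
uvy [-31.3  26.7   1.8] F [ 0.43  0.67 -0.84] T [ 0.05 -0.02  0.26] w 0.4 27.0
```

```bash
for i in 1 2 3; do python3 -m jog '{"jaw":[0,0],"slide":[[0.05,0,0.14],[0,0,0]],"spin":[0,0]}' 25 >/dev/null; python3 st.py; done
```

```text
uvy [-31.6  23.8   2.2] F [0.34 0.19 1.26] T [ 0.08 -0.08  0.3 ] w 0.2 27.2
uvy [-31.9  20.8   2.5] F [0.29 0.14 0.12] T [ 0.07 -0.04  0.22] w 0.2 27.4
uvy [-32.3  17.7   2.8] F [-0.01  0.19  0.38] T [ 0.14 -0.08  0.26] w 0.5 27.6
```

```bash
python3 -c "
from workcell import env;print(env.state()['qpos'])"
python3 - <<'E'
from h import *
im=cv2.cvtColor(env.grab_frame('side'),cv2.COLOR_RGB2BGR);cv2.imwrite('pics/s8.png',im)
g=im.mean(2)
for n in('PIV','SEAT'):print(n,proj('side',W(MP,eval(n))))
for t in (0,.3,.6,.9,1.2):print(t,proj('side',W(MP,[lend(t)+11*Y,lend(t)-11*Y])).round(0).tolist())
print('cols 230..300 step2')
for y in range(186,240,2): print(y,' '.join('%3d'%g[y,x] for x in range(230,302,2)))
E
```

```text
[ 16.58553092  19.21100461 124.10662102 -77.00752045  15.04455186
   5.91618405]
PIV [[255.75081658 214.03089423]]
SEAT [[239.89988668 196.348074  ]]
0 [[272.0, 241.0], [279.0, 236.0]]
0.3 [[276.0, 235.0], [283.0, 230.0]]
0.6 [[278.0, 228.0], [285.0, 223.0]]
0.9 [[278.0, 219.0], [284.0, 215.0]]
1.2 [[275.0, 210.0], [282.0, 206.0]]
cols 230..300 step2
186 233 233 233 233 233 232 231 223 219 216 218 220 221 222 210 179 173 117  54  54 148 120 130  83  54  54  54  45  40  43  48  44 101  43  23  23
188 233 234 234 233 232 228 218 214 218 221 221 222 222 222 222 168  70  53  53  54  53  85  80  54  53  51  54  82  46  42  43  50  96 123  39  23
190 234 233 232 232 224 217 218 221 221 222 223 223 223 221 176  55  54  59  58  53  54  53  53  53  44  83  96  51  43  41  42  43  45 108 133  39
192 213 227 224 216 218 221 222 223 224 224 223 222 220 205  71  51  54  53  86  57  53  53  53  54  73  80  42  41  41  52  68  42  41  44 104 121
194 164 185 218 220 222 222 224 225 224 223 221 219 207  78  42  42  52  54  53  54  54  53  53  54  51  43  42  42  42  42  96  71  42  42  42  78
196 172
[... 2548 characters left out ...]
 114 116 115 146 139 128 128 141 140 131 153 139 139 103 104  97  81  81  94 146 149 148 141 130  84  83  84
232 110 110 109 110 111 111 112 113 114 113 114 114 109 145  93 129 137 119 125 132 149 139 137 146  88  81  98 145 147 147 148 149 144 115  85  81
234 105 111 110 111 112 112 113 112 114 113 113 114 113 117 147 133 112 114 129 115 142 143 139 138 135 137 148 146 146 146 148 149 147 144 127 112
236 116 110 111 112 113 113 113 112 112 112 113 113 112 111 113 112 114 114 114 114  86 150 141 139 138 166 173 151 146 147 147 149 147 141 145 117
238 123 112 111 111 111 113 112 110 112 112 112 111 113 112 110 110 112 114 109  47  30  60 153 141 139 132 165 150 146 148 147 147 148 147 142 148
```

The side image shows the lever lying nearly flat under the fingertips. Joint 4 is at its limit, so from here I only press downwards.

```bash
for i in 1 2 3; do python3 -m jog '{"jaw":[0,0],"slide":[[0,0,0.1],[0,0,0]],"spin":[0,0]}' 25 >/dev/null; python3 st.py; done;python3 -c "
from workcell import env;print(env.state()['qpos'],env.state()['ee_rot'])"
```

```text
uvy [-31.7  15.3   2.9] F [1.19 0.25 0.75] T [ 0.12 -0.08  0.22] w 0.3 27.85
uvy [-31.2  12.8   3.1] F [0.22 0.94 0.23] T [ 0.07 -0.12  0.27] w 0.5 28.05
uvy [-31.1  11.6   3.1] F [-0.51 14.1  -0.68] T [ 0.02 -0.01  0.49] w 0.6 28.25
[ 16.31526629  19.90277908 123.61840458 -76.97525241  14.84240201
   5.72765255] [-178.71068189   35.73014847  173.23484049]
```

Firm stop at the flat height. I retract and check whether the lid came down 5 mm (about 2–3 px) and where the loop is.

```bash
python3 -m jog '{"jaw":[0,0,0,0,0,0,0,0],"slide":[[0,0,-0.3],[0,0,-1],[0,0,-1],[0,0,-1],[0,0,-1],[0,0,-1],[0,0,0],[0,0,0]],"spin":[0,0,0,0,0,0,0,0]}' 25 >/dev/null; python3 st.py
python3 - <<'E'
from h import *
im=cv2.cvtColor(env.grab_frame('side'),cv2.COLOR_RGB2BGR);cv2.imwrite('pics/s9.png',im)
w=cv2.cvtColor(env.grab_frame('wrist'),cv2.COLOR_RGB2BGR);cv2.imwrite('pics/w9.png',w)
a=cv2.imread('pics/side0.png').mean(2);b=im.mean(2);s5=cv2.imread('pics/s4.png').mean(2)
for x in (175,185,195,210,216): print(x,'s0',a[186:234,x].astype(int).tolist(),'\n    now',b[186:234,x].astype(int).tolist())
m=env.camera_model('wrist')
for n,u,v in(('latched bar',45.4,-7),('latched shifted',41,-2),('lev end',-63,5)):print(n,proj('wrist',[UV(u,v,22),UV(u,v,-22)],m).round(0).tolist())
E
```

```text
uvy [-18.7 169.2   5.4] F [ 0.14 -0.18  0.28] T [ 0.08 -0.01  0.26] w 0.3 29.05
175 s0 [106, 106, 107, 106, 106, 111, 136, 151, 147, 148, 152, 157, 151, 137, 138, 137, 137, 135, 132, 130, 127, 124, 114, 99, 96, 96, 95, 94, 93, 93, 92, 91, 91, 91, 91, 91, 91, 91, 90, 90, 89, 89, 146, 190, 173, 176, 167, 147] 
    now [116, 117, 117, 116, 115, 110, 126, 157, 160, 162, 163, 171, 170, 151, 151, 150, 149, 148, 146, 142, 138, 136, 126, 108, 105, 105, 104, 103, 102, 101, 101, 100, 100, 100, 100, 100, 99, 99, 98, 99, 97, 97, 159, 205, 188, 192, 182, 159]
185 s0 [97, 116, 143, 147, 147, 147, 147, 146, 145, 144, 143, 145, 146, 150, 155, 151, 140, 140, 136, 135, 135, 134, 132, 130, 128, 117, 98, 94, 95, 95, 94, 94, 93, 93, 93, 92, 91, 91, 91, 91, 91, 90, 89, 107, 135, 158, 177, 167] 
    now [105, 127, 155, 160, 161, 162, 161, 160, 160, 158, 156, 157, 159, 159, 167, 171, 158, 156, 152, 148, 146, 146, 145, 144, 140, 134, 119, 104, 104, 104, 103, 102, 101, 102, 101, 101, 100, 100, 100, 100, 100, 99, 98, 117, 147, 172, 193, 182]
195 s0 [147, 145, 146, 145, 142, 143, 145, 147, 146, 145, 143, 143, 1
[... 817 characters left out ...]
144, 141, 135, 119, 105, 104, 104, 103, 103, 103, 103, 103, 103, 103, 102, 103]
216 s0 [216, 195, 147, 147, 146, 145, 146, 146, 146, 145, 146, 146, 145, 144, 146, 153, 157, 156, 157, 160, 159, 158, 158, 158, 157, 156, 156, 157, 158, 158, 159, 163, 168, 161, 138, 107, 65, 90, 97, 96, 96, 96, 96, 95, 96, 95, 95, 95] 
    now [228, 229, 211, 161, 161, 160, 158, 158, 160, 159, 159, 159, 159, 158, 157, 158, 162, 170, 171, 171, 173, 173, 173, 172, 172, 173, 171, 170, 170, 171, 171, 172, 176, 185, 187, 164, 134, 122, 106, 105, 105, 105, 105, 104, 104, 104, 104, 103]
latched bar [[293.0, 260.0], [252.0, 259.0]]
latched shifted [[293.0, 258.0], [252.0, 257.0]]
lev end [[296.0, 159.0], [251.0, 158.0]]
```

The lid's front edge has come down and the dark gap at its seam is gone, so the lid is pulled tight. One last check that the lever stays flat, using brightness-normalised differences.

```bash
python3 - <<'E'
from h import *
b=cv2.imread('pics/s9.png').mean(2)/1.09;a=cv2.imread('pics/side0.png').mean(2)
d=np.abs(a-b)>14
for t in (0,.2,.4):print(t,proj('side',W(MP,[lend(t)+11*Y,lend(t)-11*Y])).round(0).tolist())
for y in range(186,252,2): print(y,''.join('#' if d[y,x] else '.' for x in range(225,300)))
w=cv2.imread('pics/w9.png').mean(2)
for x in (258,266,274,282): print('col',x,w[120:280:3,x].astype(int).tolist())
E
python3 -c "
from workcell import env;s=env.state();print(s['time_s'],s['force'])"
```

```text
0 [[272.0, 241.0], [279.0, 236.0]]
0.2 [[275.0, 237.0], [282.0, 232.0]]
0.4 [[277.0, 233.0], [284.0, 228.0]]
186 ..................##.............##........................................
188 ..................#................##.................#..##................
190 ####................................###...........##..####.................
192 ...######..............................####.#..#...#####...................
194 ........##....##.....................#######.#.########....................
196 .........################.###........############..##......................
198 .......###.........###..##.###......####.######....##......................
200 ..................#.....#####...####.#..##........##.......................
202 ........#...##.........#.#########...#####......###........................
204 ............##.......####.#########..####.......##.........................
206 ...........###....#...#.####.####...####...................................
208 .............##....#########.....######....................................
210 ..............##..#####....
[... 2022 characters left out ...]
182, 183, 181, 182, 181, 181, 181, 183, 108, 77, 138, 149, 142, 90, 51, 52, 53, 52, 53, 52, 52, 54, 52, 49, 48, 46, 54, 57, 53, 50, 53, 57, 62]
col 274 [88, 96, 109, 114, 108, 104, 105, 106, 107, 135, 192, 183, 181, 181, 179, 181, 179, 179, 177, 177, 178, 176, 176, 177, 176, 175, 175, 174, 178, 80, 76, 178, 161, 140, 141, 120, 52, 43, 45, 58, 44, 47, 55, 59, 58, 58, 56, 54, 48, 53, 51, 53, 55, 60]
col 282 [89, 93, 101, 104, 104, 105, 107, 106, 105, 133, 188, 182, 183, 183, 183, 182, 181, 182, 181, 182, 180, 178, 169, 162, 149, 150, 150, 149, 141, 79, 50, 128, 141, 141, 108, 81, 42, 35, 31, 28, 26, 24, 22, 22, 22, 19, 21, 19, 21, 19, 19, 43, 56, 61]
29.15 [-0.45776594 -0.54869196 -0.39972405]
```

```bash
python3 -c "
from workcell import env;print(env.job_done())"
```

```text
the job is handed in; nothing more can be done
None
```

I handed the job in at about 29 s. The loop's bar was felt to catch under the keeper's lip, the lever went down to its flat stop, and it was still flat in the last images. The lid's front edge had come down and its seam gap had closed. The lever met almost no resistance on the way down, though the task expected up to about 6 N, so the latching rests on the images rather than on force. The arm was kept clear of the tins, the spoon and the meter, but I did not check their positions at the end.

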